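Report a lost cap at the bench logger

ROBOT

A 6-joint arm with a two-finger parallel gripper is mounted at the origin on the work surface. World frame = base frame: x ahead of the robot, y to its left, z up, the work surface at z = 0. Lengths are in mm, angles in rad, forces in N, time in s.
With the tool pointing down it reaches from about 350 to 975 mm from the base axis. Payload 7.1 kg.
Tool frame: the origin (TCP) lies between the finger pads; the fingertips stand 19 mm ahead of it and the grasp point (between the pads) is the TCP; y points along the fingers, z is the direction in which the jaws open and shut, and the axes are right-handed (so a half turn about y gives the same grasp; the last joint's range is limited). The gripper opens to 88 mm and grips with 3 to 60 N. Pads are 20 mm wide; open, the fingers measure 115 mm over their backs; the gripper's body (75 mm by 178 mm) begins 61 mm behind the grasp point.
Start: joints at [1.248, 0.423, 1.63, -0, 1.089, -0.019], TCP at [186.936, 596.372, 241.675] pointing down, gripper open.
Joint ranges: [-3, 3], [-0.9, 2.11], [0.09, 2.58], [-1.31, 4.45], [0.11, 2.69], [-2.54, 2.54]. Speed limits (rad/s): [2.39, 2.39, 3.01, 3.14, 3.14, 3.14].

INTERFACE

Orientations are given as a rotation vector (axis times angle).
In Python, from workcell import ctrl gives the robot as it stands.
- The arm moves only by the tool servo_tool, never from a script. Its argument "moves" is text: rows parted by semicolons, each of 6 numbers parted by spaces: the shift along the world's x, y, z in m, then the turn, a rotation vector about the world's x, y, z in degrees. A call has 1 to 8 rows; each row is the pose to reach, as a shift and turn from the pose commanded when the call began; what a row does not reach only later rows make up. A row lasts 1/8 s, in which the tool goes at most 62.5 mm and 10.7 degrees, less where a joint would pass 70% of its speed; a pose out of reach is approached as far as the arm can. A call with a gripper value outside its range is refused whole. "hand" is the closure in counts, from 0 (fully open) to 255 (shut), set as the call begins (left out, the last holds). The fingers move at their own pace and stop on an object; the grip force is fixed at half the most. Time passes only in rows, so rows that repeat a pose let the fingers close. It gives the time, the measured TCP pose, the force and the opening at its end, in the units of the state.
- ctrl.get_obs(): the state, without advancing time (a new reading comes with each control period).
- ctrl.get_image(name): name is "scene" or "top" or "wrist"; returns a dict with "pixels" (420x560x3 uint8, red, green, blue), "depth" (420x560 float32, mm along the optical axis (not along the pixel's ray), 0 where there is no reading), "vertical_fov" (degrees; the focal length in pixels is half the picture's height over the tangent of half this angle, whatever the lens; pixels are square), "cx", "cy" (the principal point, pixels), "k1" (the pictures are not rectified: a ray, as slopes to the right and down, at radius r is drawn at 1 + k1 r^2 times it, then the intrinsics apply), "xyz" and "attitude" of the camera in the world; the wrist camera has in their place "T_tool_cam" (4x4, takes a point from camera to tool coordinates, whose origin is the TCP and whose axes are the tool frame's). Camera axes: x right, y up, looking along -z (the intrinsics and any distortion apply to the point x, -y, -z); pixel columns grow to the right and rows downward; lengths in mm; the calibration is good to about 2 mm. A picture is of the moment at which its call begins: read the wrist's pose just before it.
- ctrl.close_job(): hands the job in, once; it reports no verdict.
The state is a dict: "t": time; "qpos": joint angles; "qvel": joint speeds; "joint_torque": joint torques, N m; "ee_pos": TCP position; "orientation": TCP orientation; "ft_force": force on the tool from outside, world axes, zero at the start; "moment": the same for the moment, N m; "width": finger opening in mm.
Only numpy, scipy, OpenCV 4.12 (cv2) and the standard library are available. Lean on these libraries where they do the work, as an engineer would, in place of code of your own. Each camera call takes 0.05 s, during which the arm holds its last target.

TASK

Report the sample tube that has lost its cap: with the fingertips point at its open mouth from just above, no more than about 3 cm away and without touching it, and stay there for two seconds; then point in the same way at the loose tube cap lying on the table, again for two seconds. Then press the large button on the logger down to confirm, and let go of it. Nothing is to be picked up: do not touch any tube or the cap, do not press the small button, and leave everything else where it stands.

Things in the scene. Friction and masses are not known exactly. Their poses are not given: they have to be found in the camera images.
- open_mouth (a point): Centre of the rim of the open tube, the one tube of the six that has lost its cap: a foil-grey cylinder 25 mm across and 82 mm tall with a round open mouth 21 mm wide at its top. It stands upright in one of the rack's six places; its rim is about 88 mm above the table, 8 mm lower than the cap tops of its neighbours. z up.
- open_tube: The open tube itself, loose in the rack; origin at the centre of its underside, 82 mm below the rim, z up.
- rack: Dark purple tube rack, a block 115 x 170 x 45 mm fixed to the table; origin at the centre of its underside. Six places in two rows (25 mm either side of centre along its own x) of three (0 and 52 mm either side along its own y).
- cap_top (a point): Centre of the upper face of the loose cap: a ribbed pale grey screw cap 32 mm across and 14 mm high, the same as those on the capped tubes, lying flat on the table in the aisle between rack and logger. z up, 14 mm above the table.
- loose_cap: The loose cap itself, about 12 g; origin at the centre of its underside.
- confirm_top (a point): Centre of the top face of the logger's large (confirm) button: white, round, 42 mm across, in a black housing on the logger's deck. It is pressed straight down; the point moves with it.
- confirm (a joint): Travel of the large button: 0 released, 0.006 m fully down. Spring return; fully down takes about 5 N; a press registers from 0.0035 m.
- cancel (a joint): Travel of the logger's small (cancel) button, white, 16 mm across, on the same deck 100 mm from the large one along the logger's own +y: 0 released, 0.005 m down. Not to be pressed.
- logger: Bench logger: a grey console 110 x 180 mm with its deck 40 mm above the table, fixed; origin at the centre of its underside. A blank dark screen strip lies flush on the deck. The logger is on one side of the table and the rack on the other; which is which varies.
- capped1: A capped tube in the rack: foil-grey, 25 mm across, with a ribbed pale grey cap 32 mm across, 90 mm tall in all, its top about 96 mm above the table; loose; origin at the centre of its underside.
- capped2: A capped tube in the rack: foil-grey, 25 mm across, with a ribbed pale grey cap 32 mm across, 90 mm tall in all, its top about 96 mm above the table; loose; origin at the centre of its underside.
- capped3: A capped tube in the rack: foil-grey, 25 mm across, with a ribbed pale grey cap 32 mm across, 90 mm tall in all, its top about 96 mm above the table; loose; origin at the centre of its underside.
- capped4: A capped tube in the rack: foil-grey, 25 mm across, with a ribbed pale grey cap 32 mm across, 90 mm tall in all, its top about 96 mm above the table; loose; origin at the centre of its underside.
- capped5: A capped tube in the rack: foil-grey, 25 mm across, with a ribbed pale grey cap 32 mm across, 90 mm tall in all, its top about 96 mm above the table; loose; origin at the centre of its underside.
- weight: Steel calibration weight with a small head knob, 30 mm across, 27 mm high, loose in the aisle; origin under its centre.
- jar_lid: Plain white jar lid, a smooth disc 68 mm across and 12 mm high, loose in the aisle; origin under its centre. Much wider than the loose cap.
- beaker: Glass beaker 72 mm across, 85 mm high, at the far side of the table; origin under its centre.
- reagent: Amber bottle 64 mm across, 125 mm high, at the far side; origin under its centre.
- jar: White jar 60 mm across, 75 mm high, at the far side; origin under its centre.
- marker: Grey marker pen, 130 mm long, 12 mm thick, lying at the far side; origin under its middle.
Mind the look-alikes: they are no part of the job. Leave any green look-alike of the logger alone.

How it is judged:
By the outcome, as a careful person would: the job done as asked, in the order asked, and still so for the second after the job is handed in, with the robot touching nothing.
It also fails if it takes over 64 s, if anything falls off the work surface, if the arm or the gripper's body presses on something with over 40 N, if the wrist force passes 120 N, or if a joint passes its speed limit or range.

## Working session

There is one attempt and no reset: what is moved stays moved. The work goes in short steps, Python scripts to look and compute and a tool call to move; the robot and the scene stay as the last step left them, time stands still between calls to the robot, and variables do not carry over. Pictures are saved under pics/ and viewed, and the job is handed in when it is done.

Besides the shell and the picture viewer there is one more tool, called after "Request:" as name(argument=value, ...), one argument or row to a line, values as JSON. servo_tool: Moves the arm, as the interface text tells. Its arguments: {"type":"object","properties":{"moves":{"type":"string"},"hand":{"type":"number"}},"required":["moves"]}

```bash
mkdir -p pics; cat > h.py <<'E'
import numpy as np, cv2
from scipy.spatial.transform import Rotation as R
from workcell import ctrl
def grab(n):
    o=ctrl.get_obs(); im=ctrl.get_image(n); np.savez(f'pics/{n}.npz',**{k:np.array(v) for k,v in im.items()},ee=o['ee_pos'],ori=o['orientation']); return im,o
E
python3 - <<'E'
from h import *
for n in ['scene','top','wrist']:
    im,o=grab(n); cv2.imwrite(f'pics/{n}1.png',im['pixels'][...,::-1])
    print(n,{k:v for k,v in im.items() if k not in('pixels','depth')})
print(o)
E
```

```text
scene {'vertical_fov': 53.480045863787915, 'cx': 278.3120441742549, 'cy': 211.99979121186777, 'k1': -0.11095730337055754, 'xyz': array([1069.59977129,  529.74041175,  726.0743218 ]), 'attitude': array([0.40655436, 1.04748546, 2.16046905])}
top {'vertical_fov': 50.99603140553649, 'cx': 272.33068399823907, 'cy': 219.64333157400208, 'k1': -0.12836764521379873, 'xyz': array([ 351.04812409,  -75.55384251, 1247.97642567]), 'attitude': array([ 0.13394716, -0.11214877, -1.57094258])}
wrist {'vertical_fov': 63.77681454676979, 'cx': 274.1418142347266, 'cy': 204.98682806943063, 'k1': -0.07548163154700505, 'T_tool_cam': array([[-3.87801732e-04, -9.55948876e-01, -2.93532956e-01,
        -8.06762810e+01],
       [-2.74826784e-04,  2.93533069e-01, -9.55948880e-01,
        -1.43244889e+02],
       [ 9.99999887e-01, -2.90047913e-04, -3.76552987e-04,
         1.31483870e+00],
       [ 0.00000000e+00,  0.00000000e+00,  0.00000000e+00,
         1.00000000e+00]])}
{'t': 0.1, 'qpos': array([ 1.24800698e+00,  4.23786137e-01,  1.63058688e+00,  3.44041043e-06,
        1.08856194e+00, -1.89834299e-02]), 'qvel': array([-2.56170955e-05, -5.44234989e-04, -1.95847034e-03,  1.34417425e-03,
        3.44734909e-04,  7.42105860e-04]), 'joint_torque': array([-8.34975290e-04, -5.45613241e+01, -2.74323839e+01,  6.45423937e-02,
        1.88532507e-02, -7.46822320e-05]), 'ee_pos': array([186.79158083, 595.95740279, 240.97632753]), 'orientation': array([-1.55893676,  0.23866949, -0.238305  ]), 'ft_force': array([ 0.20585438,  0.10071567, -0.3545141 ]), 'moment': array([ 0.0206843 , -0.02003724,  0.0119984 ]), 'width': 87.81461710876208}
```

View pics/scene1.png

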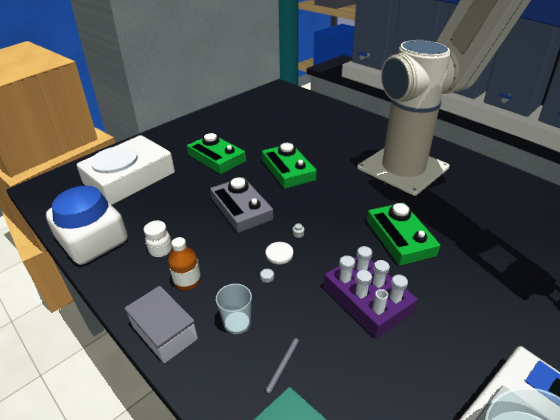

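View pics/top1.png

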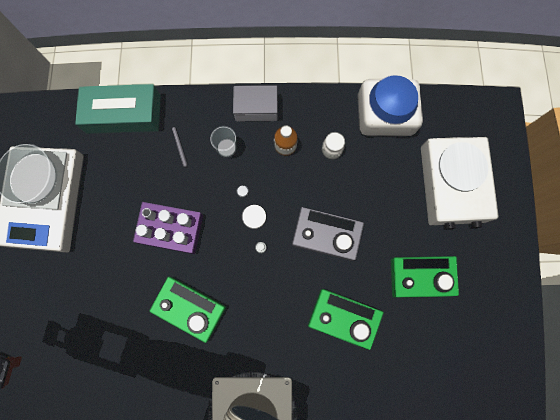

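View pics/wrist1.png

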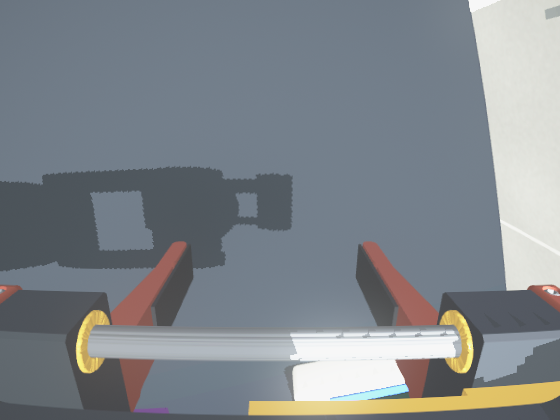

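The top view shows the purple rack (168,227) with an open-looking tube at (147,213), and the grey logger at (328,233). Small round objects sit at (242,191) and (261,247), with the jar lid at (254,216). Next I'll enlarge the candidates and measure them.

```bash
cat >> h.py <<'E'
def load(n): return dict(np.load(f'pics/{n}.npz'))
def campose(d):
    if 'xyz' in d: return R.from_rotvec(d['attitude']).as_matrix(), d['xyz']
    T=np.eye(4);T[:3,:3]=R.from_rotvec(d['ori']).as_matrix();T[:3,3]=d['ee'];T=T@d['T_tool_cam'];return T[:3,:3],T[:3,3]
def intr(d):
    f=210/np.tan(np.radians(d['vertical_fov'])/2); K=np.array([[f,0,d['cx']],[0,f,d['cy']],[0,0,1]],float); return K,np.array([float(d['k1']),0,0,0,0])
def ray(d,u,v):
    K,D=intr(d); p=cv2.undistortPointsIter(np.array([[[u,v]]],float),K,D,None,None,(3,50,1e-9))[0,0]
    Rm,c=campose(d); return c,Rm@np.array([p[0],-p[1],-1.])
def onz(d,u,v,z):
    c,r=ray(d,u,v); return c+r*(z-c[2])/r[2]
def dep(d,u,v):
    c,r=ray(d,u,v); return c+r*d['depth'][int(round(v)),int(round(u))]
def proj(d,P):
    Rm,c=campose(d);p=Rm.T@(np.array(P)-c);p=np.array([p[0],-p[1],-p[2]]);K,D=intr(d)
    return cv2.projectPoints(p[None],np.zeros(3),np.zeros(3),K,D)[0][0,0]
E
python3 - <<'E'
from h import *
s=load('scene');t=load('top')
def crop(d,x,y,w,h,k): return cv2.resize(d['pixels'][y:y+h,x:x+w,::-1],(w*k,h*k),interpolation=cv2.INTER_CUBIC)
a=np.hstack([crop(t,125,190,80,70,5),crop(s,315,235,80+25,70,5)[:, :400]])
b=np.hstack([crop(t,220,180,80,70,5),crop(s,245,215,80,70,5)])
cv2.imwrite('pics/crop1.png',np.vstack([a,b])[:, :800][:700]); 
cv2.imwrite('pics/cA.png',a);cv2.imwrite('pics/cB.png',b)
cv2.imwrite('pics/cC.png',np.hstack([crop(t,285,195,90,75,4),crop(s,205,170,90,75,4)]))
for nm,d,u,v in [('small242',t,242,191),('small261',t,261,247),('lid',t,254,216),('confirm',t,344,242),('cancel',t,308,234),('s267',s,267,274),('s298',s,298,230)]:
    print(nm,dep(d,u,v).round(1))
# white/grey blobs in top
for nm,d in(('top',t),('scene',s)):
    hsv=cv2.cvtColor(d['pixels'],cv2.COLOR_RGB2HSV)
    m=((hsv[...,2]>120)&(hsv[...,1]<60)).astype(np.uint8)
    n,l,st,c=cv2.connectedComponentsWithStats(m)
    for i in range(1,n):
        if 20<st[i,4]<900: print(nm,st[i],c[i].round(1),dep(d,*c[i]).round(0))
E
```

```text
small242 [629.8  28.3  13.7]
small261 [467.3 -27.   23.6]
lid [556.9  -6.5  12.9]
confirm [ 475.3 -252.2   69.6]
cancel [ 498.4 -155.9   62.6]
s267 [634.2  32.7  14.8]
s298 [475.3 -18.8  18.7]
top [273   0  81  26 498] [315.5  17.7] [1613. -257. -607.]
top [258   5  14  12  43] [263.8  10.7] [1602.  -15. -533.]
top [252  14  22  12  82] [264.2  21.3] [1606.  -14. -624.]
top [248  17  11   9  31] [252.1  20.1] [1600.   43. -604.]
top [190  22  33   6  54] [204.7  25.7] [1605.  276. -649.]
top [ 92  98  44  12 446] [113.4 103. ] [880. 400.  81.]
top [280 125  12  12 102] [285.7 130.7] [769. -96. 127.]
top [210 127  26  29 295] [225.3 144.6] [773.  80.   4.]
top [172 128  14  38  92] [178.5 145.8] [769. 218.  11.]
top [322 132  23  25 386] [333.3 143.4] [ 750. -230.   76.]
top [237 186  11  11  93] [242.1 190.6] [631.  28.  14.]
top [242 205  24  23 447] [253.6 216. ] [557.  -5.  13.]
top [142 208   9  10  38] [145.7 211.9] [563. 295.  55.]
top [158 210  13  12 115] [163.5 215.2] [546. 233.  95.]
top [177 213  12  12 116] [182.3 218.6] [537. 180.  98.]
top [135 224  13  12 110] [140.9 2
[... 1356 characters left out ...]
293 223  11  14 100] [298.4 229.4] [472. -21.  18.]
scene [419 231   6   6  32] [421.3 233.5] [312. 236.  60.]
scene [266 242  27  22 488] [279.1 252.3] [561.  -2.  10.]
scene [356 246  16  53 532] [363.7 270.7] [539. 226.  96.]
scene [340 256  15  27 284] [346.7 267.5] [551. 191.  89.]
scene [374 260  16  28 273] [380.8 272. ] [511. 250.  89.]
scene [171 263  29  24 358] [186.1 277.1] [785. -67.  45.]
scene [260 269  14  13 140] [266.8 274.5] [635.  33.  14.]
scene [391 275  17  29 295] [398.7 287. ] [520. 300.  89.]
scene [375 289  14  26 244] [380.6 300.6] [567. 290.  80.]
scene [158 324  39  39 633] [177.6 343.1] [893.  53.  30.]
scene [267 339  31  53 232] [281.8 365.3] [775. 221.  11.]
```

View pics/cA.png

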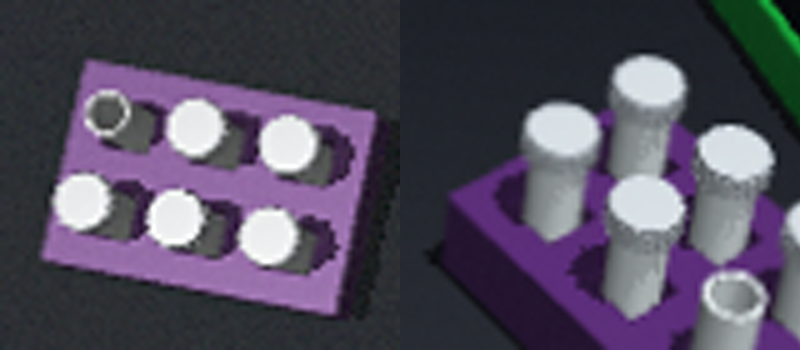

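View pics/cB.png

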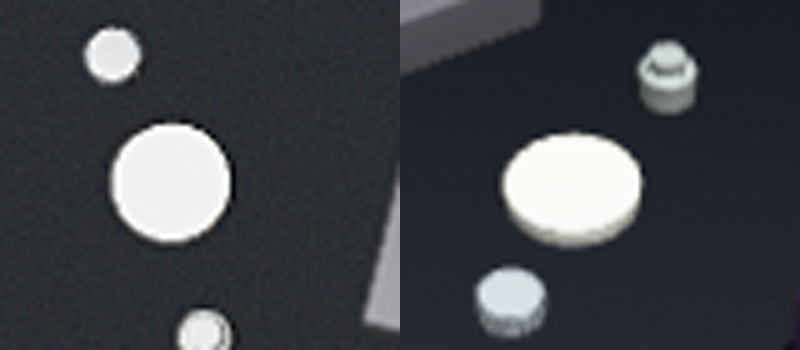

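View pics/cC.png

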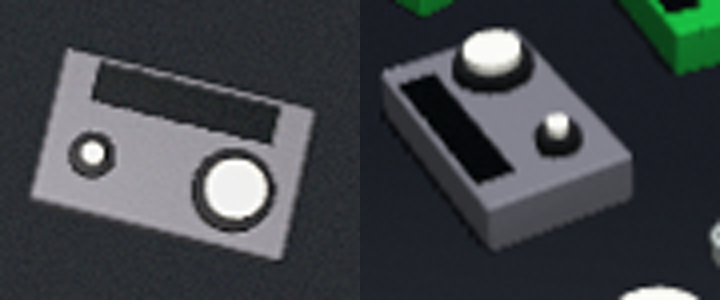

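```bash
python3 - <<'E'
from h import *
s=load('scene');t=load('top')
def tri(a,b):
    (c1,r1),(c2,r2)=ray(t,*a),ray(s,*b); A=np.c_[r1,-r2]; k=np.linalg.lstsq(A,c2-c1,rcond=None)[0]
    p,q=c1+r1*k[0],c2+r2*k[1]; return ((p+q)/2).round(1),np.linalg.norm(p-q).round(1)
# top-face masks: brightness
def blob(d,x,y,w,h,th):
    m=(d['pixels'][y:y+h,x:x+w].min(2)>th).astype(np.uint8); n,l,st,c=cv2.connectedComponentsWithStats(m); i=1+st[1:,4].argmax(); 
    cnt=max(cv2.findContours((l==i).astype(np.uint8),cv2.RETR_EXTERNAL,cv2.CHAIN_APPROX_NONE)[0],key=len); e=cv2.fitEllipse(cnt)
    return np.array(e[0])+[x,y],np.round(e[1],1)
for nm,bt,bs,z in [('cap',(232,181,20,20,120),(255,264,25,14,190),14),('conf',(334,232,20,20,150),(228,174,20,16,170),60),('canc',(302,227,12,12,150),None,58),('open',(139,205,14,16,110),None,88)]:
    ct,ax=blob(t,*bt); print(nm,ct.round(1),ax,onz(t,*ct,z).round(1))
    if bs: cs,ax2=blob(s,*bs); print('  scene',cs.round(1),ax2,onz(s,*cs,z).round(1),tri(ct,cs))
print('open scene',onz(s,382,294.2,88).round(1),tri((146.6,212.5),(382,294.2)), onz(t,146.6,212.5,88))
for c in [(163.5,215.2),(182.3,218.6),(140.9,229.7),(159.4,233.2),(178.3,236.8)]: print(onz(t,*c,96).round(1))
print(R.from_rotvec(ctrl.get_obs()['orientation']).as_matrix().round(3))
print('conf depth',np.median([dep(t,u,v)[2] for u in range(340,348) for v in range(238,246)]),np.median([dep(s,u,v)[2] for u in range(234,242) for v in range(178,184)]))
E
```

```text
cap [242.1 190.6] [ 9.8 10.3] [630.7  28.1  14. ]
  scene [266.6 273.4] [ 7.5 11.6] [633.1  30.3  14. ] (array([631.4,  28.3,  11.2]), np.float64(0.0))
conf [343.4 241.7] [14.1 14.8] [ 477.2 -252.2   60. ]
  scene [237.6 182. ] [ 8.9 13.3] [ 479.1 -249.5   60. ] (array([ 477.3, -252.3,   57.8]), np.float64(0.5))
canc [307.6 232.7] [4.4 5.5] [ 502.5 -155.2   58. ]
open [145.7 212.3] [9.1 9.3] [556.2 284.3  88. ]
open scene [558.3 286.   88. ] (array([555.7, 283.7,  83.9]), np.float64(2.0)) [555.53583659 281.60894322  88.        ]
[546.5 232.3  96. ]
[537.  180.8  96. ]
[507.4 292.9  96. ]
[497.8 241.8  96. ]
[488.1 190.2  96. ]
[[ 0.954 -0.     0.299]
 [-0.299 -0.001  0.954]
 [-0.    -1.    -0.001]]
conf depth 62.08099609595831 60.123614959438896
```

The open tube is the one at top-view (146,212): it has a dark mouth and no cap, and sits on the rack's lattice at (556.5,284.5). The loose cap is at (242,191): it's ribbed, about 32 mm across, at height 14. The object at (260,247) is the knobbed weight, and (254,216) is the wide lid. The confirm button is the large one on the grey logger at (477.5,-252,60).

Now I'll move above the mouth with the hand closed.

Request:
servo_tool(
  moves="0.05 -0.041 0 0 0 0;0.1 -0.082 0 0 0 0;0.15 -0.123 0 0 0 0;0.2 -0.164 0 0 0 0;0.25 -0.205 0 0 0 0;0.3 -0.246 0 0 0 0;0.345 -0.29 0 0 0 0;0.37 -0.311 0 0 0 0",
  hand=255,
)

```text
t: 1.15
ee_pos: [558.5, 283.2, 241.5]
orientation: [-1.558, 0.24, -0.239]
ft_force: [0.3, 0.6, 0.4]
width: 11.2
```

Request:
servo_tool(
  moves="0 0 -0.03 0 0 0;0 0 -0.07 0 0 0;0 0 -0.07 0 0 0;0 0 -0.07 0 0 0",
)

```text
t: 1.65
ee_pos: [557.4, 285.8, 172.7]
orientation: [-1.557, 0.238, -0.239]
ft_force: [-0.1, -0.3, -0.3]
width: 0.6
```

```bash
python3 - <<'E'
from h import *
im,o=grab('wrist'); print(o['t'],o['ee_pos'],o['width'])
d=load('wrist');a=im['pixels'][...,::-1].copy()
for P in [(556.5,284.5,88),(o['ee_pos'][0],o['ee_pos'][1],88)]:
    p=proj(d,P);print(p);cv2.circle(a,tuple(int(x) for x in p),4,(0,0,255),1)
cv2.imwrite('pics/w2.png',a)
E
```

```text
1.65 [557.38714455 285.7726875  172.66036429] 0.5616553516309726
[270.03139846 218.58989334]
[272.10106158 219.20481573]
```

View pics/w2.png

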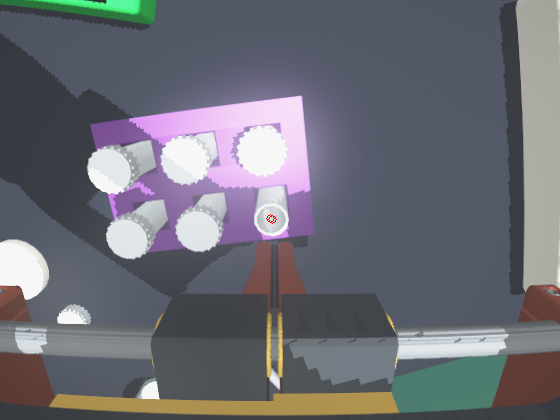

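The wrist view puts the rim at (271,218), right on the predicted point. I'll descend so the fingertips are about 16 mm above the rim and hold for over 2 s.

Request:
servo_tool(
  moves="0 -0.001 -0.015 0 0 0;0 -0.001 -0.03 0 0 0;0 -0.001 -0.042 0 0 0;0 -0.001 -0.05 0 0 0;0 -0.001 -0.05 0 0 0;0 -0.001 -0.05 0 0 0;0 -0.001 -0.05 0 0 0;0 -0.001 -0.05 0 0 0",
)

```text
t: 2.7
ee_pos: [557.1, 284.5, 122.1]
orientation: [-1.557, 0.238, -0.239]
ft_force: [-0.6, 0.3, 0.5]
width: 0.5
```

Request:
servo_tool(
  moves="0 0 0 0 0 0;0 0 0 0 0 0;0 0 0 0 0 0;0 0 0 0 0 0;0 0 0 0 0 0;0 0 0 0 0 0;0 0 0 0 0 0;0 0 0 0 0 0",
)

```text
t: 3.7
ee_pos: [556.9, 284.4, 121.7]
orientation: [-1.558, 0.238, -0.238]
ft_force: [0.3, 0.1, -0.1]
width: 0.3
```

```bash
python3 - <<'E'
from h import *
for n in ['wrist','scene']:
    im,o=grab(n); cv2.imwrite(f'pics/{n}3.png',im['pixels'][...,::-1])
a=cv2.imread('pics/wrist3.png')[120:330,130:410];b=load('scene')['pixels'][220:340,310:440,::-1]
cv2.imwrite('pics/c3.png',np.hstack([cv2.resize(a,(400,300)),cv2.resize(b,(325,300),interpolation=cv2.INTER_CUBIC)])); print(o['t'],o['ee_pos'])
E
```

```text
3.75 [556.91838737 284.37936452 121.65732187]
```

View pics/c3.png

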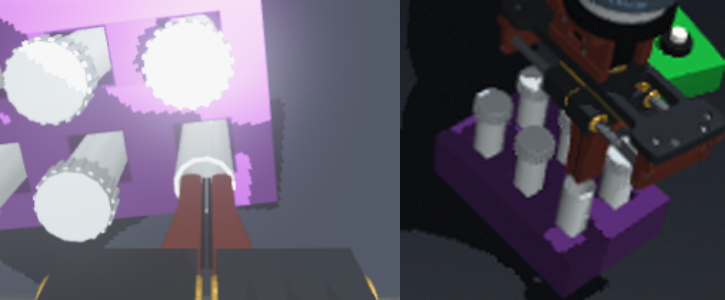

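The fingertips sit just above the open mouth without touching it. I'll hold longer, rise, and go to the cap.

Request:
servo_tool(
  moves="0 0 0 0 0 0;0 0 0 0 0 0;0 0 0 0 0 0;0 0 0 0 0 0;0 0 0 0 0 0;0 0 0 0 0 0;0 0 0 0 0 0;0 0 0 0 0 0",
)

```text
t: 4.8
ee_pos: [556.9, 284.4, 121.7]
orientation: [-1.558, 0.238, -0.238]
ft_force: [-0.5, -0.5, 0.2]
width: 0.4
```

Request:
servo_tool(
  moves="0 0 0 0 0 0;0 0 0 0 0 0;0 0 0 0 0 0;0 0 0 0 0 0;0 0 0 0 0 0;0 0 0.02 0 0 0;0 0 0.05 0 0 0;0 0 0.05 0 0 0",
)

```text
t: 5.8
ee_pos: [558.8, 285.3, 175.3]
orientation: [-1.554, 0.234, -0.242]
ft_force: [0.5, 0.5, -0.9]
width: 0.2
```

Request:
servo_tool(
  moves="0.015 -0.05 0 0 0 0;0.03 -0.1 0 0 0 0;0.045 -0.15 0 0 0 0;0.06 -0.2 0 0 0 0;0.07 -0.24 0 0 0 0;0.0745 -0.256 -0.02 0 0 0;0.0745 -0.256 -0.05 0 0 0;0.0745 -0.256 -0.05 0 0 0",
)

```text
t: 6.8
ee_pos: [628.9, 28.8, 118.3]
orientation: [-1.559, 0.243, -0.233]
ft_force: [-0.3, 0.5, 0.3]
width: 0.8
```

```bash
python3 - <<'E'
from h import *
im,o=grab('wrist'); print(o['t'],o['ee_pos'],o['width'])
d=load('wrist');a=im['pixels'][...,::-1].copy()
for P in [(631.5,28.5,14),(o['ee_pos'][0],o['ee_pos'][1],14)]:
    p=proj(d,P);print(p);cv2.circle(a,tuple(int(x) for x in p),4,(0,0,255),1)
cv2.imwrite('pics/w4.png',a)
E
```

```text
6.8 [628.86473946  28.75758829 118.34307335] 0.8423430197978657
[273.26569225 214.72704515]
[272.56196793 211.53923166]
```

View pics/w4.png

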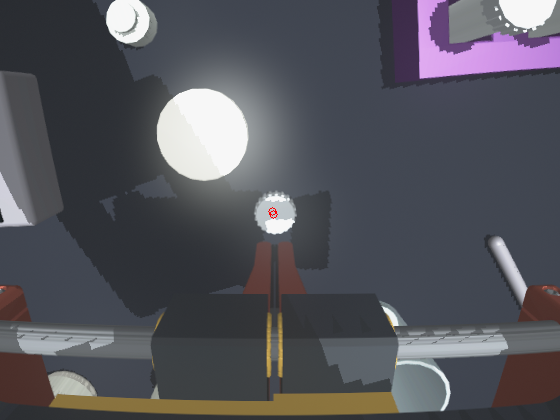

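The cap is at (275,213), ribbed and within 2 mm of the aim point. I'll descend until the fingertips are about 16 mm above it.

Request:
servo_tool(
  moves="0 0.001 -0.02 0 0 0;0 0.001 -0.04 0 0 0;0 0.001 -0.058 0 0 0;0 0.001 -0.07 0 0 0;0 0.001 -0.07 0 0 0;0 0.001 -0.07 0 0 0;0 0.001 -0.07 0 0 0;0 0.001 -0.07 0 0 0",
)

```text
t: 7.85
ee_pos: [631.8, 29.4, 52.3]
orientation: [-1.557, 0.238, -0.239]
ft_force: [-0.4, -0.3, -0.1]
width: 0.2
```

```bash
python3 - <<'E'
from h import *
for n in ['wrist','scene']:
    im,o=grab(n)
a=load('wrist')['pixels'][120:330,130:410,::-1];b=load('scene')['pixels'][200:320,200:330,::-1]
cv2.imwrite('pics/c5.png',np.hstack([cv2.resize(a,(400,300)),cv2.resize(b,(325,300),interpolation=cv2.INTER_CUBIC)])); print(o['t'],o['ee_pos'],o['ft_force'])
E
```

```text
7.9 [631.71509537  29.36170882  52.16327066] [-0.48101775 -0.06062289 -0.02155261]
```

View pics/c5.png

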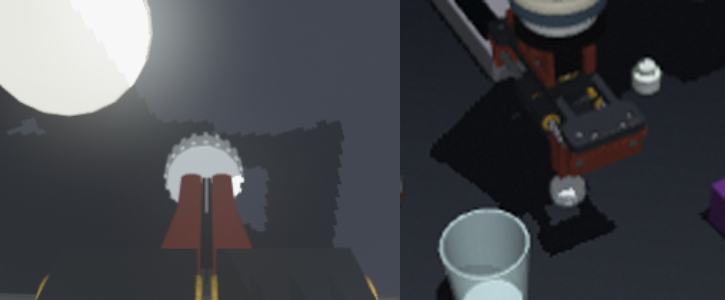

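Tips are centred about 19 mm above the cap. I'll lower a touch, hold, then rise.

Request:
servo_tool(
  moves="0 0 -0.003 0 0 0;0 0 -0.003 0 0 0;0 0 -0.003 0 0 0;0 0 -0.003 0 0 0;0 0 -0.003 0 0 0;0 0 -0.003 0 0 0;0 0 -0.003 0 0 0;0 0 -0.003 0 0 0",
)

```text
t: 8.95
ee_pos: [631.4, 29.4, 48.7]
orientation: [-1.558, 0.238, -0.238]
ft_force: [-0.7, -0.2, -0.4]
width: 0.6
```

Request:
servo_tool(
  moves="0 0 0 0 0 0;0 0 0 0 0 0;0 0 0 0 0 0;0 0 0 0 0 0;0 0 0 0 0 0;0 0 0 0 0 0;0 0 0 0 0 0;0 0 0 0 0 0",
)

```text
t: 9.95
ee_pos: [631.4, 29.4, 48.7]
orientation: [-1.558, 0.238, -0.238]
ft_force: [0.3, 0.1, -0.3]
width: 0.6
```

Request:
servo_tool(
  moves="0 0 0 0 0 0;0 0 0 0 0 0;0 0 0 0 0 0;0 0 0 0 0 0;0 0 0.02 0 0 0;0 0 0.06 0 0 0;0 0 0.1 0 0 0;0 0 0.1 0 0 0",
)

```text
t: 10.95
ee_pos: [634.0, 29.4, 153.5]
orientation: [-1.556, 0.232, -0.244]
ft_force: [0.5, 0.3, 0.1]
width: 0.6
```

Request:
servo_tool(
  moves="-0.026 -0.047 0 0 0 0;-0.052 -0.094 0 0 0 0;-0.078 -0.141 0 0 0 0;-0.104 -0.188 0 0 0 0;-0.13 -0.235 0 0 0 0;-0.154 -0.281 0 0 0 0;-0.154 -0.281 -0.02 0 0 0;-0.154 -0.281 -0.02 0 0 0",
)

```text
t: 11.95
ee_pos: [475.9, -251.5, 127.5]
orientation: [-1.556, 0.242, -0.237]
ft_force: [-0.4, -0.5, -0.5]
width: 0.1
```

```bash
python3 - <<'E'
from h import *
im,o=grab('wrist'); print(o['t'],o['ee_pos'],o['width'])
d=load('wrist');a=im['pixels'][...,::-1].copy()
for P in [(477.5,-252,60),(o['ee_pos'][0],o['ee_pos'][1],60)]:
    p=proj(d,P);print(p);cv2.circle(a,tuple(int(x) for x in p),4,(0,0,255),1)
print(dep(d,*proj(d,(477.5,-252,60))))
cv2.imwrite('pics/w6.png',a)
E
```

```text
11.95 [ 475.87574011 -251.50750974  127.48687582] 0.06413814394085618
[271.99552471 230.56026069]
[271.96424625 228.18483764]
[ 476.83040709 -251.77829212   61.8169762 ]
```

View pics/w6.png

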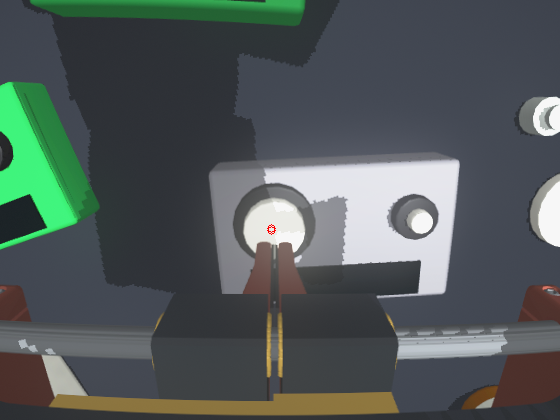

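Over the large button: its face is at (274,227) and the aim point is within about 2 mm. Next I'll come to just above it, then press in small steps.

Request:
servo_tool(
  moves="0.001 0 -0.02 0 0 0;0.001 0 -0.035 0 0 0;0.001 0 -0.043 0 0 0;0.001 0 -0.043 0 0 0;0.001 0 -0.043 0 0 0",
)

```text
t: 12.62
ee_pos: [478.7, -251.7, 86.0]
orientation: [-1.558, 0.238, -0.239]
ft_force: [0.2, 0.1, -0.3]
width: 0.8
```

Request:
servo_tool(
  moves="0 0 -0.002 0 0 0;0 0 -0.004 0 0 0;0 0 -0.004 0 0 0;0 0 -0.004 0 0 0",
)

```text
t: 13.12
ee_pos: [478.4, -251.7, 81.7]
orientation: [-1.558, 0.239, -0.239]
ft_force: [0.4, -0.1, -0.8]
width: 0.6
```

Request:
servo_tool(
  moves="0 0 -0.001 0 0 0;0 0 -0.002 0 0 0;0 0 -0.002 0 0 0;0 0 -0.002 0 0 0",
)

```text
t: 13.62
ee_pos: [478.5, -251.7, 79.8]
orientation: [-1.558, 0.238, -0.239]
ft_force: [-0.8, -0.5, 1.9]
width: 0.7
```

Request:
servo_tool(
  moves="0 0 -0.001 0 0 0;0 0 -0.002 0 0 0;0 0 -0.002 0 0 0;0 0 -0.002 0 0 0",
)

```text
t: 14.12
ee_pos: [478.5, -251.7, 77.7]
orientation: [-1.558, 0.238, -0.239]
ft_force: [0.1, -0.1, 4.2]
width: 0.2
```

Request:
servo_tool(
  moves="0 0 -0.001 0 0 0;0 0 -0.002 0 0 0;0 0 -0.002 0 0 0;0 0 -0.002 0 0 0",
)

```text
t: 14.62
ee_pos: [478.5, -251.7, 75.7]
orientation: [-1.558, 0.238, -0.239]
ft_force: [0.0, -0.3, 4.1]
width: 0.3
```

Request:
servo_tool(
  moves="0 0 -0.001 0 0 0;0 0 -0.001 0 0 0;0 0 -0.001 0 0 0",
)

```text
t: 15.0
ee_pos: [478.6, -251.7, 75.2]
orientation: [-1.558, 0.238, -0.239]
ft_force: [-1.8, 0.2, 12.4]
width: 0.1
```

Request:
servo_tool(
  moves="0 0 -0.001 0 0 0;0 0 -0.001 0 0 0;0 0 -0.001 0 0 0",
)

```text
t: 15.38
ee_pos: [478.6, -251.7, 75.1]
orientation: [-1.558, 0.238, -0.239]
ft_force: [-4.5, 0.9, 19.6]
width: 0.1
```

The force jumped well above the 5 N spring and motion stalled, so the button is at its stop. Releasing.

Request:
servo_tool(
  moves="0 0 0.005 0 0 0;0 0 0.015 0 0 0;0 0 0.04 0 0 0;0 0 0.08 0 0 0;0 0 0.12 0 0 0;0 0 0.12 0 0 0;0 0 0.12 0 0 0;0 0 0.12 0 0 0",
)

```text
t: 16.38
ee_pos: [477.5, -251.1, 192.2]
orientation: [-1.557, 0.241, -0.236]
ft_force: [0.6, 0.0, 0.5]
width: 0.1
```

```bash
python3 - <<'E'
from h import *
for n in ['wrist','scene','top']:
    im,o=grab(n); cv2.imwrite(f'pics/{n}9.png',im['pixels'][...,::-1])
print(o['t'],o['ee_pos'],o['ft_force'])
t=load('top')
print('cap now',dep(t,242.1,190.6)); d=load('wrist'); p=proj(d,(477.5,-252,61)); print(p,dep(d,*p))
o0=cv2.imread('pics/scene1.png');o1=cv2.imread('pics/scene9.png')
cv2.imwrite('pics/cmp.png',np.hstack([cv2.resize(x[170:345,190:430],(400,292)) for x in(o0,o1)]))
E
```

```text
16.475 [ 477.79365497 -251.24967213  192.43276964] [ 0.01392264 -0.44775043  0.51513853]
cap now [631.27637546  28.16204766  12.17827593]
[271.3585483  201.61429733] [ 477.42278102 -251.97357161   61.27834602]
```

View pics/cmp.png

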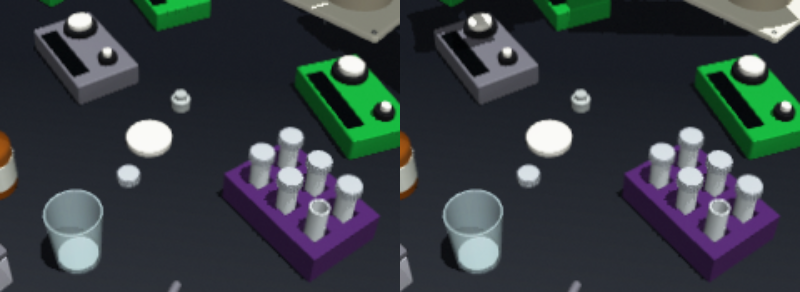

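View pics/wrist9.png

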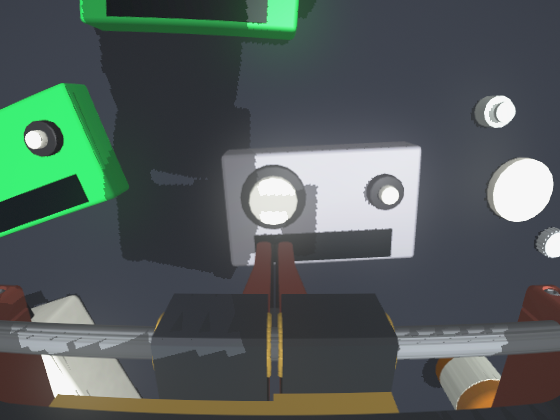

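The two scene crops match: tubes, cap, lid and weight are all where they were. The wrist view shows the large button at (272,200), back up at 61 mm.

```bash
python3 -c "
from workcell import ctrl
print(ctrl.close_job())"
```

```text
the job is handed in; nothing more can be done
None
```

I pointed at the open tube, then at the loose cap, and then pressed and released the logger's large button. The job was handed in at about 16.5 s of the 64 s limit.

- **Open tube:** the closed fingertips stayed about 15 mm above the open mouth, near (557, 284) mm, for over 2.5 s.
- **Loose cap:** they then stayed 16–19 mm above it, near (631, 29) mm, also for over 2.5 s.
- **Button:** the large button on the grey logger went down about 5–6 mm to its stop. The force rose to about 20 N, well past the 5 N needed.
- **Last checks:** the button was back up at 61 mm and the arm was clear, with no force beyond sensor noise. By eye, the before and after scene pictures show the tubes, cap, lid and weight unmoved. I never went near the small button.
- **Disagreements:** the camera views differed by 2–3 mm in position. Triangulated heights came out 2–4 mm below the given cap and rim heights. Both are small compared with the pointing clearance.

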